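Pack the flanged bush in the shutter case

ROBOT

A 6-joint arm with a two-finger parallel gripper is mounted at the origin on the work surface. World frame = base frame: x ahead of the robot, y to its left, z up, the work surface at z = 0. Lengths are in m, angles in rad, forces in N, time in s.
With the tool pointing down it reaches from about 0.3 to 0.825 m from the base axis. Payload 5.4 kg.
Tool frame: the origin (TCP) lies at the very end of the fingers, on their centre line; the grasp point (between the pads) lies 19 mm behind it; z points along the fingers, x is the direction in which the jaws open and shut, and the axes are right-handed (so a half turn about z gives the same grasp; the last joint's range is limited). The gripper opens to 92 mm and grips with 3 to 60 N. Pads are 20 mm wide; open, the fingers measure 128 mm over their backs; the gripper's body (75 mm by 189 mm) begins 69 mm behind the grasp point.
Start: joints at [1.13, 0.158, 1.597, -0, 1.386, -0.21], TCP at [0.132, 0.56, 0.215] pointing down, gripper open.
Joint ranges: [-2.91, 2.91], [-0.94, 2.29], [0.18, 2.7], [-1.29, 4.43], [0.17, 2.64], [-3, 3]. Speed limits (rad/s): [2.57, 2.57, 3.14, 3.14, 3.14, 3.14].

INTERFACE

Orientations are given as a rotation vector (axis times angle).
In Python, from workcell import bot gives the robot as it stands. Calls block until the motion is done:
- bot.goto(position, orientation): joint-space move of the TCP to a pose.
- bot.line_to(position, rot=None, max_speed=0.15): straight line of the TCP; rot=None keeps the orientation; max_speed is the mean speed in m/s.
- bot.set_joints(angles): joint-space move.
- bot.set_gripper(opening, newtons=None): opening from 0.0 (shut) to 1.0 (fully open); newtons is the grip in N (None keeps the last); returns when the fingers have stopped.
- bot.hold(seconds).
- bot.inverse_kinematics(position, orientation): joint angles nearest the present ones, or None.
- bot.read_camera(name): name is "side" or "top" or "wrist"; returns a dict with "pixels" (384x512x3 uint8, blue, green, red), "fx", "fy", "cx", "cy" (pixels), "k1" (the pictures are not rectified: a ray, as slopes to the right and down, at radius r is drawn at 1 + k1 r^2 times it, then the intrinsics apply), "R" (3x3) and "t" (3): a world point X has camera coordinates R X + t. Camera axes: x right, y down, z forward; pixel columns grow to the right and rows downward; lengths in m; the calibration is good to about 2 mm. A picture is of the moment at which its call begins. There is no depth.
A pose or a line that the arm cannot do raises bot.MotionError and nothing moves.
- bot.job_done(): hands the job in, once; it reports no verdict.
Readings, each from a call of its own:
- bot.current_clock(): time.
- bot.current_joints(): joint angles.
- bot.current_joint_vel(): joint speeds.
- bot.current_effort(): joint torques, N m.
- bot.current_ee_pos(): TCP position.
- bot.current_tool_rot(): TCP orientation.
- bot.current_contact_force(): force on the tool from outside, world axes, zero at the start.
- bot.current_ft_torque(): the same for the moment, N m.
- bot.current_opening(): opening from 0.0 (shut) to 1.0 (fully open).
Only numpy, scipy, OpenCV 4.12 (cv2) and the standard library are available. Lean on these libraries where they do the work, as an engineer would, in place of code of your own. Each camera call takes 0.05 s, during which the arm holds its last target. There are 200 camera calls.

TASK

Slide well open the flush shutter in the top of the grey transit case (it has no handle: press a fingertip on it, moderately, and drag it towards the fixed half of the top), stand the flanged steel bush upright on the floor inside and let go of it, then drag the shutter fully shut again. Do not press on the shutter hard, and leave the other things on the bench where they are.

Things in the scene. Friction and masses are not known exactly. Their poses are not given: they have to be found in the camera images.
- case: Grey sheet-metal transit case, fixed, 116 (its x) x 276 (its y) x 62 mm high. Origin: centre of its underside; z up. In its top a window, x -48 to 48, y -130 to 20 mm, is filled by the shutter when shut; the top from y 20 to 138 is a fixed deck, under which the shutter goes as it opens. Rim and deck are at 62 mm. Under the window is one empty compartment of the same outline, floor at 8 mm.
- bay (a point): Point on the compartment floor, 8 mm above the bench, at case (0, -90) mm: the centre of the hole that is free when the shutter is fully open, 96 mm (case x) by 80 mm (case y), 54 mm deep from the rim. Axes as the case's.
- shutter (a joint): Travel of the bare aluminium shutter along the case's +y, in m: 0 fully shut (end stop), 0.080 fully open (end stop). Drag is about 1.6 N plus 4 N per m/s; it stays where it is left. It is a sprung plate: pressed, it sinks about 1 mm per 2.2 N, 6 mm at most, then is rigid. A fingertip pressing 8 to 15 N drags it by friction.
- shutter_top (a point): Point on the shutter's top face, 59.5 mm above the bench (2.5 mm below the rim), on its centre line; moves with it: at case (0, -55) mm when shut, (0, 25) mm when open (5 mm in under the deck). Axes as the case's. The plate is flat, 4 mm thick, 95 mm wide, from 75 mm on the -y side of this point to 95 mm on the +y side; what is past case y 20 mm is under the deck.
- flanged_bush_center (a point): Flanged steel bush standing on the bench with its wide foot down, 32 mm tall, about 0.15 kg: foot 46 mm in diameter and 6 mm thick, above it a straight barrel 30 mm in diameter, dark bore mark on top. The point is its centre, 16 mm above its underside; z up.
- plain_bush_center (a point): Bystander: plain steel bush, a straight cylinder 30 mm in diameter, 32 mm tall, without a flange. The point is its centre.
- pillar_center (a point): Bystander: stepped steel pillar, 60 mm tall, lower half 35 mm and upper half 25 mm in diameter. The point is its centre.
- screwdriver_grip (a point): Bystander: screwdriver lying on the bench roughly along y, 190 mm long, 26 mm thick; the point is on its handle.
- tape_roll: Bystander: brown tape roll lying flat, 100 mm in diameter, 48 mm high; origin at the centre of its underside.
- cleaner: Bystander: white bottle, 64 mm in diameter, 190 mm high; origin at the centre of its underside.
Things that resemble listed ones, but are neither listed nor needed, are in the scene too. What is shaped like the part that bears flanged_bush_center but green is not meant.

How it is judged:
By the outcome, as a careful person would: the job done as asked, in the order asked, and still so for the second after the job is handed in, with the robot touching nothing.
It also fails if it takes over 53 s, if anything falls off the work surface, if the arm or the gripper's body presses on something with over 40 N, if the wrist force passes 120 N, or if a joint passes its speed limit or range.

## Working session

There is one attempt and no reset: what is moved stays moved. The work goes in short steps, each a Python script; the robot and the scene stay as the last script left them, time stands still between calls to the robot, and variables do not carry over. Pictures are saved under pics/ and viewed, about 8 in all and at most 12, crops included, and the job is handed in when it is done.

```bash
mkdir -p pics; ls
cat > h.py <<'E'
import numpy as np, cv2
from scipy.spatial.transform import Rotation as Ro
from workcell import bot
def cam(n,f=None):
    c=bot.read_camera(n)
    if f: cv2.imwrite(f,c["pixels"])
    return c
def ray(c,u,v):
    K=np.array([[c["fx"],0,c["cx"]],[0,c["fy"],c["cy"]],[0,0,1.]])
    p=cv2.undistortPoints(np.array([[[u,v]]],float),K,np.array([c["k1"],0,0,0,0.]))[0,0]
    R=np.array(c["R"]);t=np.array(c["t"])
    return -R.T@t, R.T@np.array([p[0],p[1],1])
def onz(c,u,v,z):
    o,d=ray(c,u,v); return o+d*(z-o[2])/d[2]
def proj(c,X):
    x=np.array(c["R"])@np.array(X)+np.array(c["t"]);a,b=x[:2]/x[2];s=1+c["k1"]*(a*a+b*b)
    return c["fx"]*a*s+c["cx"],c["fy"]*b*s+c["cy"]
def down(yaw): # jaw axis (tool x) at world angle yaw
    c,s=np.cos(yaw),np.sin(yaw)
    return Ro.from_matrix(np.array([[c,s,0],[s,-c,0],[0,0,-1]])).as_rotvec()
E
python3 - <<'E'
from h import *
for n in ("top","side"):
    c=cam(n,f"pics/{n}0.png"); print(n,np.round(-np.array(c["R"]).T@c["t"],3),c["fx"],c["k1"],np.round(c["R"],2).tolist())
print(bot.current_tool_rot(),bot.current_clock())
E
```

```text
pics
top [ 0.454 -0.002  1.337] 422.7675472243428 0.003568602842700334 [[-0.01, -1.0, -0.01], [-0.99, 0.01, -0.1], [0.1, 0.01, -0.99]]
side [ 0.45  -0.658  0.603] 358.1688715591297 -0.10072079264558417 [[0.99, -0.16, 0.0], [-0.1, -0.64, -0.77], [0.13, 0.75, -0.64]]
[ 2.46185160e+00  1.95046115e+00 -2.33269308e-03] 0.1
```

View pics/top0.png

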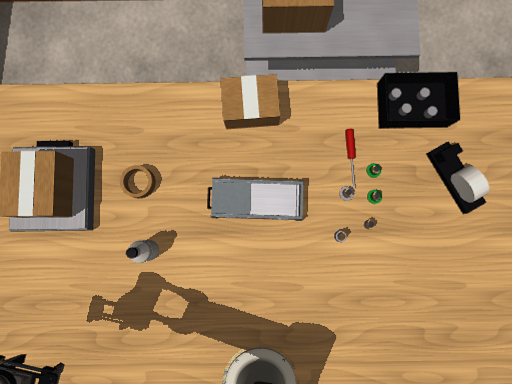

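View pics/side0.png

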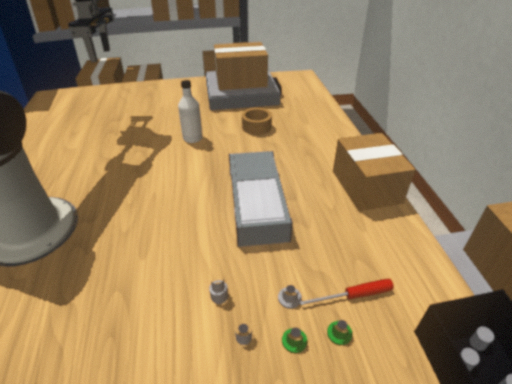

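Run:
```python
from h import *
t=cv2.imread("pics/top0.png");s=cv2.imread("pics/side0.png")
a=cv2.resize(t[115:250,330:390],None,fx=4.4,fy=4.4,interpolation=cv2.INTER_CUBIC)
b=cv2.resize(s[265:365,200:400],None,fx=2.6,fy=2.6,interpolation=cv2.INTER_CUBIC)
cc=cv2.resize(t[170:230,200:312],None,fx=4.6,fy=4.6,interpolation=cv2.INTER_CUBIC)
im=np.zeros((594,264+536,3),np.uint8);im[:,:264]=a[:594];im[:260,264:784]=b;im[300:576,264:264+515]=cc;cv2.imwrite("pics/c1.png",im)
c=cam("top")
for u,v,z in [(347,193,.016),(341,235,.03),(370,223,.016)]: print(onz(c,u,v,z).round(3))
# case: greyish, bluish top via min area rect
hsv=cv2.cvtColor(t,cv2.COLOR_BGR2HSV); m=((hsv[...,1]<70)*255).astype(np.uint8); m[:,:205]=0;m[:,312:]=0;m[:165]=0;m[235:]=0
cs,_=cv2.findContours(m,cv2.RETR_EXTERNAL,cv2.CHAIN_APPROX_NONE);k=max(cs,key=cv2.contourArea);r=cv2.minAreaRect(k);print(r,cv2.boundingRect(k))
m2=((t.min(2)>165)*255).astype(np.uint8)&m
cs,_=cv2.findContours(m2,cv2.RETR_EXTERNAL,cv2.CHAIN_APPROX_NONE);k=max(cs,key=cv2.contourArea);r=cv2.minAreaRect(k);print(r)
P=[onz(c,*p,.0595) for p in cv2.boxPoints(r)];print(np.round(P,4).tolist(),onz(c,*r[0],.0595))
```

```text
[ 0.575 -0.276  0.016]
[ 0.444 -0.251  0.03 ]
[ 0.48  -0.345  0.016]
((256.6346435546875, 198.58587646484375), (91.81486511230469, 39.64265823364258), 1.569354772567749) (211, 178, 93, 42)
((272.96392822265625, 199.08213806152344), (45.10828399658203, 30.882850646972656), 1.9091522693634033)
[[0.5115, 0.0275, 0.0595], [0.6053, 0.0233, 0.0595], [0.5989, -0.1136, 0.0595], [0.5053, -0.1085, 0.0595]] [ 0.55505626 -0.0428518   0.0595    ]
```

View pics/c1.png

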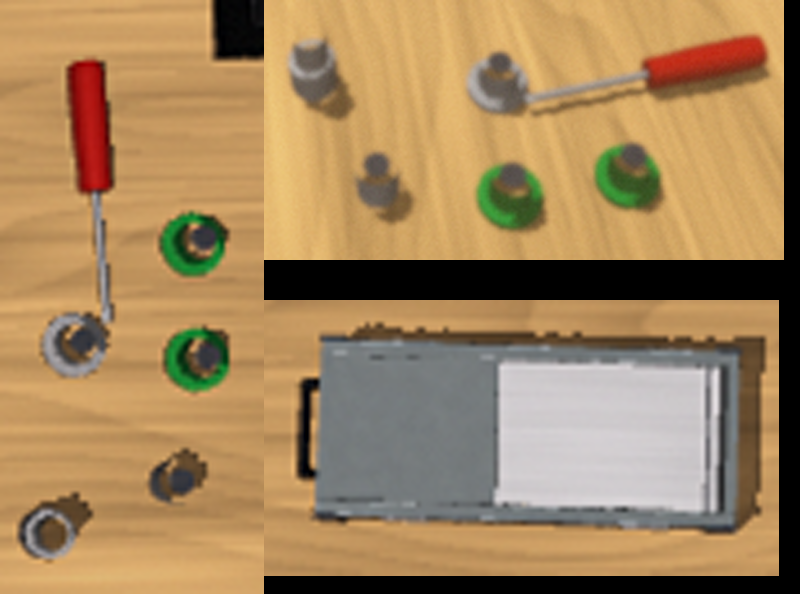

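The only grey flanged bush is at top (347,193). The lookalikes I rejected are the green flanged ones at (374,170) and (375,196), the plain bush at (370,223) and the stepped pillar at (341,235). The screwdriver tip at about (354,187) nearly touches the flange on its +x/-y side, so the jaws must avoid that diagonal. Case yaw is about -2.6° and its origin is about (0.557, 0.005). Next I move over the shutter.

```bash
cat >> h.py <<'E'
YAW=np.radians(-2.6); O=np.array([.557,.005])
def cw(x,y,z): # case xy(m) -> world
    c,s=np.cos(YAW),np.sin(YAW); return np.array([O[0]+c*x-s*y,O[1]+s*x+c*y,z])
E
python3 - <<'E'
from h import *
bot.goto(cw(0,-.075,.17),down(YAW)); print(bot.current_clock())
bot.set_gripper(0.0,20); print(bot.current_clock(),bot.current_ee_pos(),bot.current_opening(),bot.current_contact_force(),bot.current_joints())
c=cam("wrist","pics/w1.png")
for p in [(-.048,-.13),(.048,-.13),(.048,.02),(-.048,.02)]: print(np.round(proj(c,cw(*p,.062))))
print(np.round(proj(c,bot.current_ee_pos())))
E
```

```text
2.8333
4.1833 [ 0.55360836 -0.06991546  0.169992  ] 0.004963860415921345 [ 0.3358013  -0.25135096  0.62559973] [-3.42201651e-01  1.52156414e-01  1.69423570e+00  2.65843577e-05
  1.29518174e+00 -2.96830302e-01]
[204. 245.]
[312. 245.]
[321.  67.]
[196.  67.]
[260. 241.]
```

View pics/w1.png

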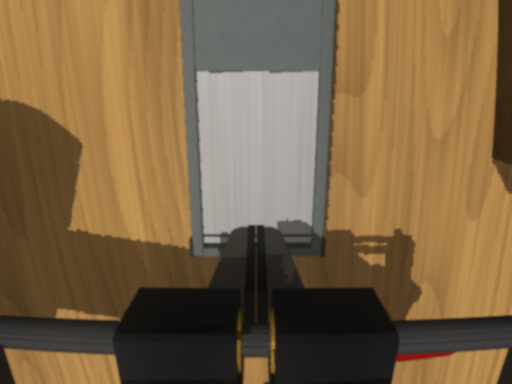

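The window corners at (197,71) and (319,71) agree with my case pose to about 3 mm (origin y 0.003). Next I press down in steps and drag the shutter open.

```bash
sed -i 's/O=np.array(\[.557,.005\])/O=np.array([.557,.003])/' h.py
cat >> h.py <<'E'
def press(y,target=11.):
    bot.line_to(cw(0,y,.0615),down(YAW)); f0=bot.current_contact_force()[2]
    for z in np.arange(.0585,.0528,-.001):
        bot.line_to(cw(0,y,z),max_speed=.03); f=bot.current_contact_force()[2]-f0
        if f>target-1: break
    print("press",z,f,f0,bot.current_ee_pos(),bot.current_clock()); return z,f0
def drag(y0,y1,z,f0,n=6):
    for y in np.linspace(y0,y1,n+1)[1:]:
        bot.line_to(cw(0,y,z),max_speed=.06); f=bot.current_contact_force()
        print(round(y,3),np.round(f,1))
        if f[2]-f0>14: z+=.0007
        elif f[2]-f0<8.5: z-=.0007
E
python3 - <<'E'
from h import *
bot.line_to(cw(0,-.085,.075),down(YAW))
z,f0=press(-.085)
drag(-.085,-.001,z,f0)
bot.line_to(cw(0,-.001,.075)); bot.line_to(cw(0,-.05,.2),max_speed=.25);print(bot.current_clock())
c=cam("top","pics/t2.png"); cv2.imwrite("pics/t2c.png",cv2.resize(c["pixels"][160:240,195:320],None,fx=5,fy=5))
E
```

```text
press 0.0545 10.462776901424196 -0.2800896758016222 [ 0.55404328 -0.08217659  0.0558311 ] 6.525
-0.071 [0.1 1.1 9.2]
-0.057 [-0.2  1.9  9.2]
-0.043 [-0.1  0.6  9.6]
-0.029 [0.  1.1 8.4]
-0.015 [-0.3  1.8  9.7]
-0.001 [-0.2 -2.7  9.8]
9.7917
```

View pics/t2c.png

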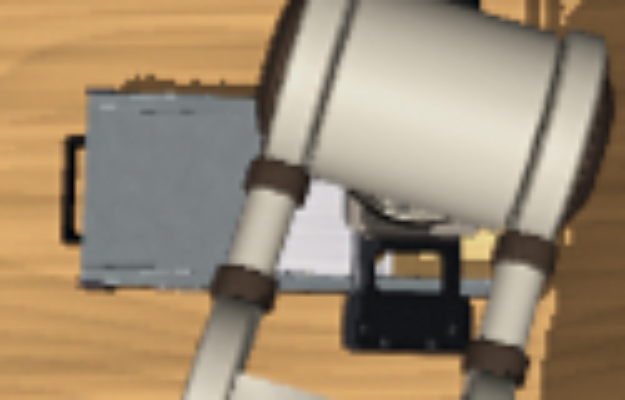

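The shutter is open as far as the arm lets me see. Now I move to hover over the bush with the jaws at 45°, clear of the screwdriver tip, and look.

Run:
```python
from h import *
bot.goto(np.array([.575,-.276,.13]),down(np.radians(45))); print(bot.current_clock())
bot.set_gripper(.58); print(bot.current_clock(),bot.current_joints().round(2) if hasattr(bot.current_joints(),'round') else 0)
c=cam("top","pics/t3.png"); w=cam("wrist","pics/w3.png")
print(proj(w,[.575,-.276,.032]),proj(w,[.575,-.276,.006]))
a=cv2.resize(c["pixels"][165:235,205:315],None,fx=2.5,fy=2.5,interpolation=cv2.INTER_CUBIC)
im=np.zeros((384+180,512,3),np.uint8);im[:384]=w["pixels"];im[384:384+175,:275]=a;cv2.imwrite("pics/v3.png",im)
import pickle;pickle.dump(w,open("w3.pkl","wb"))
```

```text
10.9167
11.8083 [-0.64  0.39  1.49 -0.    1.26 -1.42]
(np.float64(258.0164801040251), np.float64(191.01631592292713)) (np.float64(257.8338297307278), np.float64(182.43028423812936))
```

View pics/v3.png

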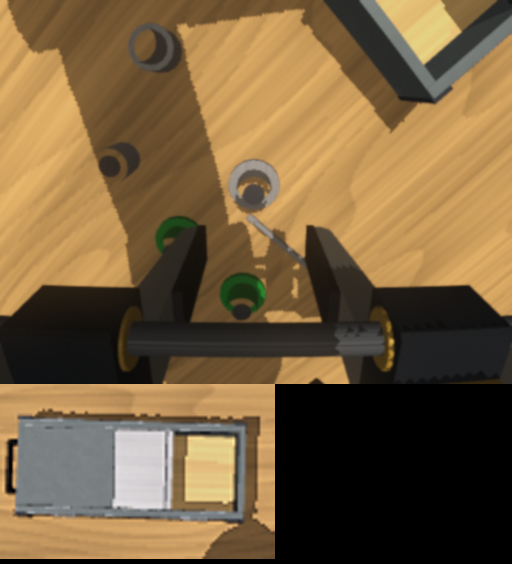

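The bush is at (254,184), with the dark mark on top at (255,194). The screwdriver tip at (250,217) clears the flange by about 7 mm, and the finger paths are free. The top crop shows the shutter fully open. I'll refine the position from these pixels and grasp.

Run:
```python
from h import *
import pickle; w=pickle.load(open("w3.pkl","rb"))
a=onz(w,254,184.5,.006); b=onz(w,255,194,.032); print(a,b)
p=(a+b)/2; Y=down(np.radians(45))
bot.goto(np.array([p[0],p[1],.06]),Y)
bot.line_to([p[0],p[1],.010],max_speed=.12)
print(bot.current_contact_force())
bot.set_gripper(0.0,25); print(bot.current_opening()*92,bot.current_clock())
bot.line_to([p[0],p[1],.13],max_speed=.2)
print(bot.current_opening()*92,bot.current_contact_force(),bot.current_clock())
bot.goto(cw(0,-.09,.13),down(YAW))
print(bot.current_clock(),bot.current_ee_pos(),bot.current_joints())
w=cam("wrist");c=cam("side")
im=np.zeros((384,800,3),np.uint8);im[:,:512]=w["pixels"];im[:288,512:]=cv2.resize(c["pixels"][140:260,210:330],(288,288));im[300:384,512:]=cv2.resize(c["pixels"][270:354,200:400],(288,84));cv2.imwrite("pics/v4.png",im)
for q in [(-.048,-.13),(.048,-.13),(.048,-.05),(-.048,-.05),(-.048,.02),(.048,.02)]: print(np.round(proj(w,cw(*q,.062))))
```

```text
[ 0.57394341 -0.27974595  0.006     ] [ 0.57506048 -0.27953174  0.032     ]
[0.0808561  0.40534428 0.89736055]
29.606771142350286 13.3417
29.180427148294363 [ 0.40377009  0.15841807 -2.0156867 ] 14.0917
15.1167 [ 0.55253318 -0.08721216  0.12912241] [-3.72375211e-01  1.99763553e-01  1.72530120e+00 -3.56048475e-04
  1.21784259e+00 -3.27571108e-01]
[196. 250.]
[322. 250.]
[329. 146.]
[191. 146.]
[186.  39.]
[334.  40.]
```

View pics/v4.png

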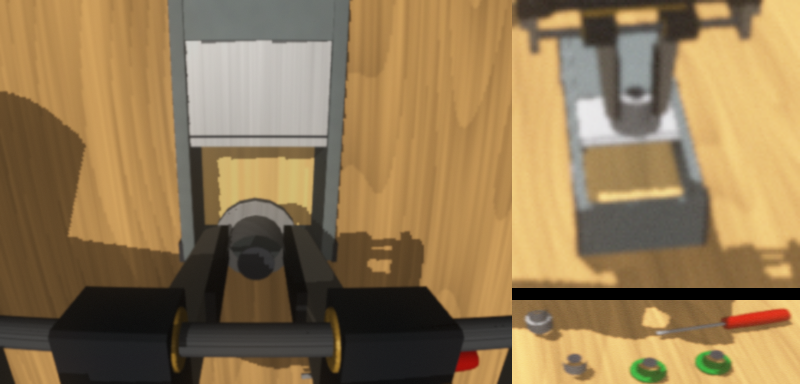

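The bush is held upright above the open bay. The shutter's edge is at row 146, as predicted, and the screwdriver hasn't moved. Next I lower and release.

Run:
```python
from h import *
f0=bot.current_contact_force()[2]
bot.line_to(cw(0,-.09,.022),max_speed=.12)
for z in (.0205,.0195,.0185,.0175,.0165):
    bot.line_to(cw(0,-.09,z),max_speed=.03); f=bot.current_contact_force()-0
    print(z,np.round(f,1))
    if f[2]-f0>2.5: break
bot.set_gripper(.45); print(bot.current_opening()*92,bot.current_clock())
bot.line_to(cw(0,-.09,.085),max_speed=.15); print(bot.current_contact_force())
bot.line_to(cw(0,-.002,.13),max_speed=.2)
bot.set_gripper(0.0)
print(bot.current_clock())
c=cam("side");t=cam("wrist")
im=np.zeros((384,800,3),np.uint8);im[:,:512]=t["pixels"];im[:288,512:]=cv2.resize(c["pixels"][140:260,210:330],(288,288));cv2.imwrite("pics/v5.png",im)
```

```text
0.0205 [ 1.1  0.1 -1.3]
0.0195 [-0.1  0.3 -2.1]
0.0185 [-0.8  1.   1.1]
41.547011678080736 17.4
[ 0.77573247  0.46016414 -0.32423251]
19.35
```

View pics/v5.png

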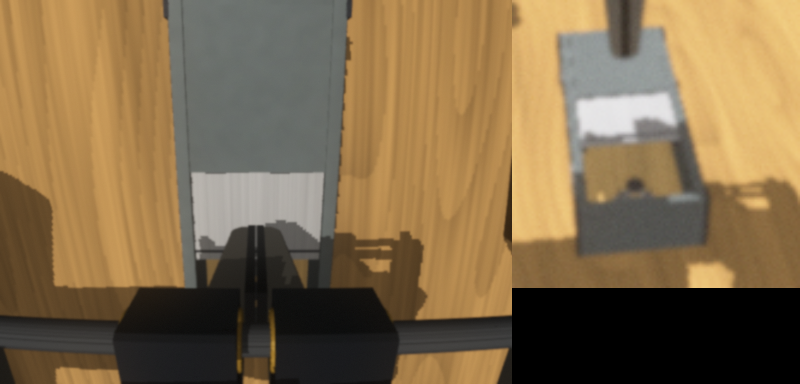

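The bush stands in the bay with its bore mark visible at side px (261,217). I'll check that projection numerically, then drag the shutter shut.

Run:
```python
from h import *
c=cam("side"); print("bore pred",proj(c,cw(0,-.09,.04)))
z,f0=press(-.002)
drag(-.002,-.088,z,f0)
bot.line_to(cw(0,-.088,.08)); bot.goto(cw(0,.12,.25),down(YAW)); print(bot.current_clock())
c=cam("side");t=cam("wrist");o=cam("top","pics/t6.png")
im=np.zeros((384,800,3),np.uint8);im[:,:512]=t["pixels"];im[:288,512:]=cv2.resize(c["pixels"][140:260,210:330],(288,288));cv2.imwrite("pics/v6.png",im)
```

```text
bore pred (np.float64(260.4819462790716), np.float64(215.92707915132434))
press 0.0535 10.979029093290688 0.14382326095979395 [0.55806537 0.00075688 0.05514459] 21.6083
-0.016 [-1.4 -1.3 10.3]
-0.031 [-0.8 -2.3 10.7]
-0.045 [-0.4 -2.7 10.7]
-0.059 [-0.6 -0.8 10.7]
-0.074 [-0.4 -2.2 10.1]
-0.088 [-0.1  2.5 12.3]
25.325
```

View pics/v6.png

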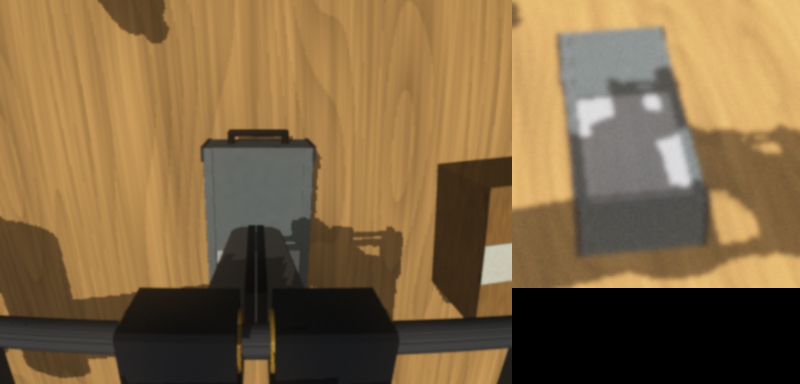

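The shutter looks shut, but shadow covers it in this view. I'll clear the arm to its start pose and compare with the first top image.

Run:
```python
from h import *
bot.set_joints([1.13,.158,1.597,0,1.386,-.21]); print(bot.current_clock())
o=cam("top","pics/t7.png")["pixels"]; a=cv2.imread("pics/top0.png")
d=cv2.absdiff(a,o).max(2)
for n,(x0,x1,y0,y1) in dict(case=(205,312,170,225),others=(330,400,115,250),left=(115,200,155,265)).items():
    ys,xs=np.where(d[y0:y1,x0:x1]>40); print(n,len(xs),(xs.min()+x0,xs.max()+x0,ys.min()+y0,ys.max()+y0) if len(xs) else "")
im=np.zeros((560,800,3),np.uint8)
for i,p in enumerate((a,o)):
    im[i*280:i*280+275,:535]=cv2.resize(p[170:225,205:312],(535,275),interpolation=cv2.INTER_CUBIC)
im[:540,540:780]=cv2.resize(o[115:250,330:390],(240,540),interpolation=cv2.INTER_CUBIC)
cv2.imwrite("pics/v7.png",im)
```

```text
27.675
case 121 (np.int64(296), np.int64(300), np.int64(184), np.int64(215))
others 173 (np.int64(339), np.int64(354), np.int64(186), np.int64(200))
left 0
```

View pics/v7.png

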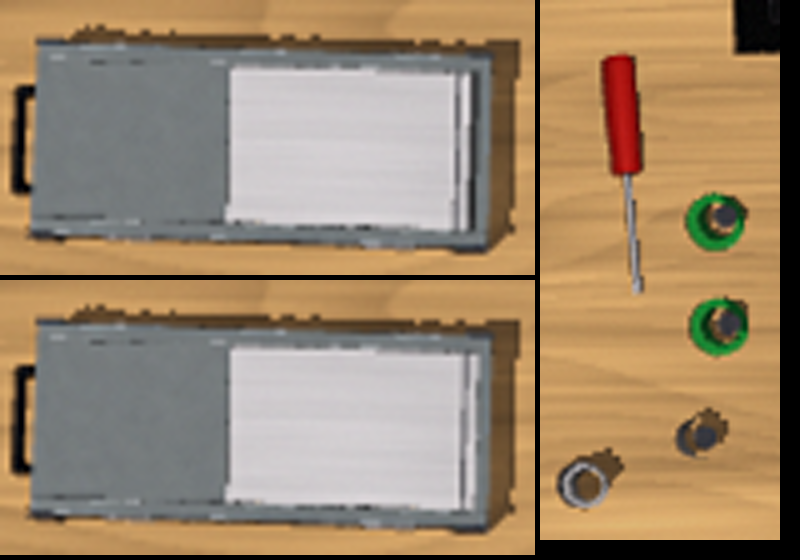

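```bash
python3 -c "
from h import *
bot.job_done(); print(bot.current_clock())"
```

```text
the job is handed in; nothing more can be done
the job is handed in; nothing more can be done
```

I opened the shutter, stood the grey flanged bush upright in the bay and let go, then dragged the shutter shut. I handed the job in at about 28 s of robot time, with the arm back at its start pose.

- **Shutter:** I pressed with about 9–12 N throughout. Opening it, the top image showed it fully back. Closing it, I dragged 86 mm against its 80 mm travel. The drag force reversed at the end, as it would against the end stop, and the top view shows the plate up to the rim with no gap. Before I started it was already about 4–5 mm open, and that gap is gone now.
- **Bush:** After release its bore mark was within about 1–2 px of where an upright bush at the bay centre should appear. That was the last sight of it before the shutter closed over it.
- **Other things:** The top image from the same arm pose as at the start differs only at the shutter's end and where the bush stood. That covers the screwdriver, pillar, plain bush, green bushes, tape roll and cleaner.
- **Disagreements:** My first case position was about 3 mm off along y in the wrist view, and I corrected it before pressing. The sideways force while opening had the wrong sign for friction (+1 to +2 N) until the end stop. I put that down to sensor noise or bias, and the images confirmed the motion.

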